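Unhook a lacquer panel from the drying rack and stand it in the polishing cradle

ROBOT

A 7-joint arm with a two-finger parallel gripper is mounted at the origin on the work surface; the furniture and walls round the work are solid. World frame = base frame: x ahead of the robot, y to its left, z up, the work surface at z = 0. Lengths are in m, angles in rad, forces in N, time in s.
With the tool pointing down it reaches from about 0.4 to 0.85 m from the base axis. Payload 10.4 kg.
Tool frame: the origin (TCP) lies between the finger pads; the fingertips stand ahead of it and the grasp point (between the pads) lies 5 mm behind it (manip.tip_extent is the z of the fingertips in the tool frame, in m); z points along the fingers, y is the line along which they close (so a half turn about z gives the same grasp; the last joint's range is limited). The gripper opens to 85 mm and grips with 20 to 120 N. Pads are 22 mm wide; open, the fingers measure 114 mm over their backs; the gripper's body (76 mm by 85 mm) begins 54 mm behind the grasp point. The pads swing forward as they close: fully open they stand 13 mm farther back than shut.
Start: joints at [1.163, 0.332, -0.065, 1.46, 0.022, 1.35, -0.088], TCP at [0.235, -0.579, 0.245] pointing down, gripper open.
Joint ranges: [-2.6, 2.6], [-0.5, 2.12], [-1.47, 1.34], [0.16, 2.42], [-1.27, 4.41], [0.06, 2.06], [-2.6, 2.6]. Speed limits (rad/s): [2.22, 2.22, 2.79, 2.79, 3.14, 3.14, 3.14].

INTERFACE

Orientations are given as a unit quaternion [x, y, z, w].
In Python, from workcell import status, viewer, manip gives the robot as it stands.
- The arm moves only by the tool play_rows, never from a script. Its argument "plan" is one flat list of numbers, 7 for each row, row after row: the turn, a rotation vector about the tool's x, y, z in degrees, then the shift along the tool's x, y, z in m, then the opening, from 0 (shut) to 1 (fully open). In form: [ax, ay, az, dx, dy, dz, grip, ax, ay, az, dx, dy, dz, grip, ...]. A call has 1 to 20 rows; each row is the pose to reach, as a shift and turn from the pose commanded when the call began, along the tool's axes at that moment; what a row does not reach only later rows make up. A row lasts 1/8 s, in which the tool goes at most 62.5 mm and 10.7 degrees, less where a joint would pass 70% of its speed; a pose out of reach is approached as far as the arm can. A call with a gripper value outside its range is refused whole. The fingers move at their own pace and stop on an object; "squeeze" is the grip in N (left out, the last holds). Time passes only in rows, so rows that repeat a pose let the fingers close. It gives the time, the measured TCP pose, the force, the opening and the grip force at its end, in the units of the state.
- status.get_obs(): the state, without advancing time (a new reading comes with each control period).
- viewer.camera(name): name is "scene" or "top"; returns the picture (420x560x3 uint8, red, green, blue); there is no depth.
- viewer.camera_model(name): a dict with "fx", "fy", "cx", "cy" (pixels), "R" (3x3) and "t" (3): a world point X has camera coordinates R X + t. Camera axes: x right, y down, z forward; pixel columns grow to the right and rows downward; lengths in m; the calibration is good to about 2 mm. A picture is of the moment at which its call begins. camera_model takes no time and is no camera call.
- manip.hand_in(): hands the job in; it is judged then, once.
The state is a dict: "clock": time; "joint_pos": joint angles; "joint_velocities": joint speeds; "tau": joint torques, N m; "position": TCP position; "ee_rot": TCP orientation; "ft_force": force on the tool from outside, world axes, zero at the start; "torque": the same for the moment, N m; "grip_width": opening from 0.0 (shut) to 1.0 (fully open); "grasp_force": force on a finger pad.
Only numpy, scipy, OpenCV 4.12 (cv2) and the standard library are available. Lean on these libraries where they do the work, as an engineer would, in place of code of your own. Each camera call takes 0.05 s, during which the arm holds its last target. There are 200 camera calls.

TASK

The finished black inlaid panel is caught in the drying rack, behind the steel lip at its foot and up inside the steel caps above its top corners. Lift it up into the caps until you feel the soft rubber stops, tilt it back so that its foot swings out over the lip, draw it down and out at the front, and stand it centred and fully down on its long edge in the slot of the dark wooden cradle and let it go. Do it gently, never forcing the panel against rack or cradle, and leave the other things on the table undisturbed.

Things in the scene. Friction and masses are not known exactly. Their poses are not given: they have to be found in the camera images.
- panel: Black lacquered panel with pale inlay, 100 x 150 x 19 mm, 0.14-0.22 kg, loose. Origin: centre of the plain back face. Own x along the 100 mm side (up at the start), y along the 150 mm edge, z out of the inlaid face, so its middle is 9.5 mm along +z. Pinch its thickness from above, mid top edge, with 30-50 N. Over 20 N against rack or cradle damages it.
- rack: Drying rack, fixed, 100 mm deep (x), 205 wide (y), to 190 high. Origin on the table under the middle of the standing panel, z up, y along the panel; open front is -x. Its steel keeper frame (lip, caps, stops) is clamped at a height that differs unseen by 19 mm between starts. Way out: lift to the stops, ease 1 mm, tilt 22 deg (top to +x, foot to -x), slide down in its plane 40 mm, leave to -x.
- sill (a point): Middle of the wooden sill on which the panel stands, 45 mm above the table; fixed to the rack, axes as the rack's. The panel's faces stand 9.5 mm in front of and behind this point. A wooden rail behind the foot, from x = +12.5 mm, rises 32 mm above the sill.
- lip_face (a point): Outer (front) face of the steel retaining lip, mid width, marked at sill height, 16.5 mm in front of the rack's origin; axes as the rack's. The lip is 4 mm thick, runs the whole width, and its top is 5 to 24 mm above the sill (unseen, differs by start: always 4 mm less than the lift at which the stops are met). Nothing stands in front of it.
- cap_left (a point): Left (+y) cap, marked at the height of the resting panel's top edge (145 mm); fixed to the rack, axes as the rack's. A steel channel open downward at y = 52 to 78 mm, inside x = -16 to +22 mm. In it a sprung rubber stop, met after 9 to 28 mm of lift (unseen); both stops together yield 5 N per mm for 2.5 mm, then are rigid. The channel walls end 31 mm below the stop. Cap top: up to 190 mm.
- cap_right (a point): Right (-y) cap, the same at y = -78 to -52 mm. End plates at y = -78.5 and +78.5 mm keep the panel from leaving sideways. The gripper works in the 104 mm between the caps. Tilting, keep the front top edge just under the stops: the tilted panel is 102 mm high, stops and lip are 104 mm apart.
- cradle: Dark hardwood polishing cradle, fixed, 65 mm (x) by 170 mm (y) by 55 mm high. Origin: centre of its underside on the table. A straight slot along own y, 25 mm wide, open at top and both ends, 40 mm deep; its floor, 15 mm above the table, is a rubber bed that yields 4 N per mm for 3 mm. The panel stands centred in it on its long edge, either face to the front.
- mallet: Wooden mallet, 109 x 211 x 46 mm, lying behind the rack, leave alone. Origin: centre of its underside.
- glue_bottle: White glue bottle with red cap, 41 mm wide, 132 mm high, leave alone. Origin: centre of its underside.
- cup: Black cup with a blue stick, 90 mm wide, 116 mm high, leave alone. Origin: centre of its underside.
- sanding_block: Cork sanding block, 56 x 86 x 27 mm, leave alone. Origin: centre of its underside.
- ink_pot: White pot with black rim, 36 mm wide, 34 mm high, leave alone. Origin: centre of its underside.
- scraper: Spreading knife with wooden handle, 93 x 182 x 15 mm, leave alone. Origin: centre of its underside.

How it is judged:
By the outcome, as a careful person would: the job done as asked, in the order asked, and still so for the second after the job is handed in, with the robot touching nothing.
It also fails if it takes over 62 s, if anything falls off the work surface, if the arm or the gripper's body presses on something with over 40 N, if the wrist force passes 120 N, or if a joint passes its speed limit or range.

## Working session

There is one attempt and no reset: what is moved stays moved. The work goes in short steps, Python scripts to look and compute and a tool call to move; the robot and the scene stay as the last step left them, time stands still between calls to the robot, and variables do not carry over. Pictures are saved under pics/ and viewed, at most 10 in all, crops included, and the job is handed in when it is done.

Besides the shell and the picture viewer there is one more tool, called after ">>>" as name(argument=value, ...) on one line, values as JSON. play_rows: Moves the arm, as the interface text tells. Its arguments: {"type":"object","properties":{"plan":{"type":"array","items":{"type":"number"}},"squeeze":{"type":"number"}},"required":["plan"]}

```bash
mkdir -p pics; ls
python3 - <<'E'
from workcell import status, viewer, manip
import cv2,numpy as np
o=status.get_obs();print({k:np.round(v,3).tolist() for k,v in o.items()});print(manip.tip_extent)
for n in("scene","top"):
    im=viewer.camera(n);cv2.imwrite(f"pics/{n}0.png",im[:,:,::-1]);np.save(f"pics/{n}0.npy",im)
    m=viewer.camera_model(n);print(n,m["fx"],m["fy"],m["cx"],m["cy"],np.round(m["R"],4).tolist(),np.round(m["t"],4).tolist(), (-np.array(m["R"]).T@np.array(m["t"])).round(3))
E
```

```text
pics
{'clock': 0.0, 'joint_pos': [1.163, 0.333, -0.065, 1.461, 0.022, 1.35, -0.088], 'joint_velocities': [-0.001, 0.0, 0.001, 0.0, 0.001, -0.0, -0.0], 'tau': [0.001, -62.547, 0.049, -39.161, 0.016, 0.01, 0.0], 'position': [0.234, -0.579, 0.245], 'ee_rot': [0.982, 0.191, -0.0, -0.001], 'ft_force': [-0.667, 1.154, 0.126], 'torque': [0.038, 0.031, 0.004], 'grasp_force': 0.0, 'grip_width': 1.001}
0.014
scene 424.24083106473466 424.24083106473466 283.9940981923847 207.01693876049754 [[-0.8596, -0.5107, -0.0164], [-0.2574, 0.4606, -0.8495], [0.4413, -0.726, -0.5274]] [0.3992, 0.2112, 1.2282] [-0.145  0.998  0.834]
top 411.5675106214968 411.5675106214968 283.43786821558484 210.29806354578275 [[0.003, -0.9999, 0.0169], [-0.9902, -0.0053, -0.1397], [0.1398, -0.0164, -0.99]] [0.0041, 0.4997, 1.1764] [0.33  0.026 1.234]
```

View pics/scene0.png

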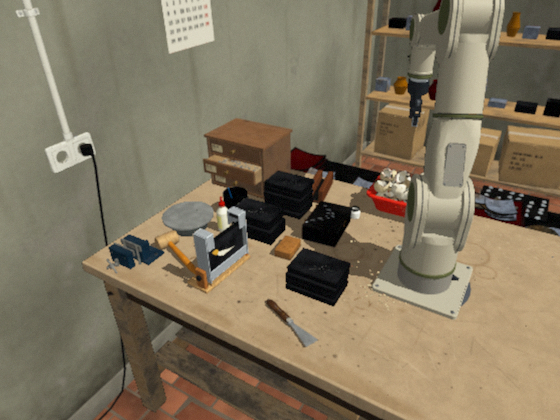

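View pics/top0.png

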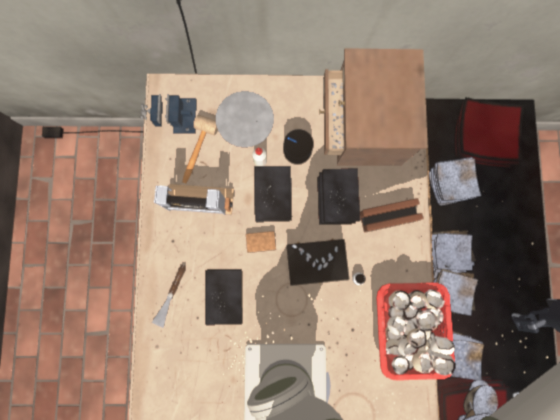

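The rack is at about (190,198) in the top view and (222,250) in the scene view. The cradle (brown, dark slot) is at about (391,215) top and (323,185) scene. I'll enlarge these.

Run:
```python
import cv2,numpy as np
t=cv2.imread("pics/top0.png");s=cv2.imread("pics/scene0.png")
def c(im,x,y,w,h,f):
    r=cv2.resize(im[y:y+h,x:x+w],None,fx=f,fy=f,interpolation=cv2.INTER_CUBIC)
    for k in range(0,w,10): cv2.putText(r,str(x+k),(k*f,8),0,.3,(0,255,0),1);cv2.line(r,(k*f,10),(k*f,14),(0,255,0),1)
    for k in range(10,h,10): cv2.putText(r,str(y+k),(0,k*f),0,.3,(0,255,0),1)
    return r
a=np.hstack([c(t,145,170,100,50,4),c(t,350,185,100,50,4)])
b=np.hstack([c(s,180,195,80,100,4),c(s,290,155,80,100,4)])
b=np.hstack([b,np.zeros((b.shape[0],160,3),np.uint8)])
cv2.imwrite("pics/crop.png",np.vstack([a,b]))
```

```text
(no output)
```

View pics/crop.png

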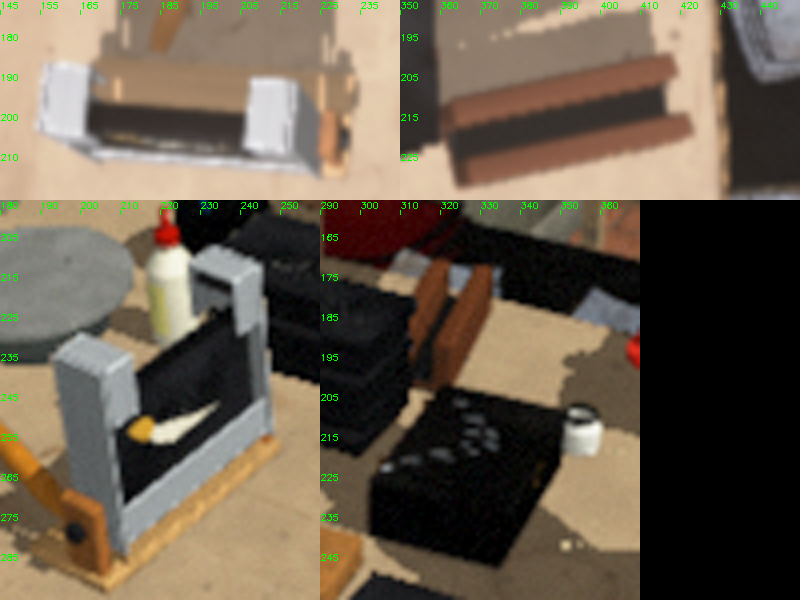

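The crop shows the cradle slot running from about (362,221) to (416,208) in the top view. The rack's cap inner edges are at u≈167 and 207, the panel's back top edge at v≈196, and the front base corners in the scene view at about (207,292) and (250,254). I'll get sub-pixel edges next.

```bash
cat > h.py <<'E'
import numpy as np,cv2
from workcell import viewer
def ray(n,uv,z):
    m=viewer.camera_model(n);R=np.array(m["R"]);t=np.array(m["t"])
    uv=np.atleast_2d(uv).astype(float);d=np.c_[(uv[:,0]-m["cx"])/m["fx"],(uv[:,1]-m["cy"])/m["fy"],np.ones(len(uv))]@R
    C=-R.T@t;return C+d*((z-C[2])/d[:,2])[:,None]
def proj(n,X):
    m=viewer.camera_model(n);c=np.atleast_2d(X)@np.array(m["R"]).T+np.array(m["t"])
    return np.c_[c[:,0]/c[:,2]*m["fx"]+m["cx"],c[:,1]/c[:,2]*m["fy"]+m["cy"]]
def cross(p,lev,rise):
    # subpixel crossings of 1D profile
    i=np.where((p[:-1]<lev)&(p[1:]>=lev) if rise else (p[:-1]>=lev)&(p[1:]<lev))[0]
    return i+(lev-p[i])/(p[i+1]-p[i])
def line(P):  # robust yaw, centre of points
    vx,vy,x,y=cv2.fitLine(P[:,:2].astype(np.float32),cv2.DIST_HUBER,0,1e-4,1e-4).ravel()
    return np.degrees(np.arctan2(vy,vx)),np.array([x,y])
E
python3 - <<'E'
from h import *
t=np.load("pics/top0.npy").astype(float);s=np.load("pics/scene0.npy").astype(float)
r=t[:,:,0]
for u in(370,390,405): print(u,t[198:232,u,0].astype(int).tolist())
for u in(175,185,195): print(u,t[182:216,u,0].astype(int).tolist())
for v in(193,198,202): print(v,t[v,150:225,0].astype(int).tolist(), )
print("base corners scene z0",ray("scene",[[207.5,292.5],[250,254]],0).round(4).tolist())
print("cradle corners",ray("top",[[360,211],[418,199],[423,217],[365,231]],.055).round(4).tolist())
print("panel back top",ray("top",[[168,196],[206,198]],.145).round(4).tolist())
E
```

```text
370 [144, 143, 142, 142, 143, 144, 144, 144, 143, 132, 116, 123, 128, 131, 137, 141, 136, 108, 72, 55, 54, 55, 54, 54, 59, 76, 104, 123, 129, 133, 139, 145, 154, 182]
390 [142, 142, 143, 142, 137, 123, 119, 129, 134, 137, 139, 139, 129, 101, 69, 56, 56, 56, 56, 56, 63, 86, 115, 130, 134, 138, 140, 143, 153, 190, 221, 227, 226, 225]
405 [137, 130, 123, 126, 135, 138, 139, 141, 138, 118, 85, 60, 56, 55, 55, 55, 56, 67, 95, 124, 136, 139, 140, 143, 150, 173, 210, 221, 223, 224, 226, 225, 225, 224]
175 [137, 133, 140, 150, 153, 157, 161, 171, 185, 189, 190, 189, 179, 146, 86, 55, 53, 54, 55, 57, 70, 104, 127, 92, 88, 148, 197, 196, 208, 220, 223, 223, 223, 224]
185 [140, 140, 143, 149, 152, 155, 159, 160, 160, 161, 163, 164, 164, 153, 122, 75, 55, 54, 55, 56, 60, 66, 83, 123, 148, 128, 174, 218, 209, 216, 223, 225, 226, 226]
195 [144, 142, 142, 147, 154, 155, 157, 160, 159, 158, 160, 162, 165, 164, 147, 104, 67, 57, 56, 57, 59, 63, 71, 89, 118, 128, 126, 175, 211, 210, 220, 223, 224, 224]
193 [220, 221, 221, 221, 222, 214, 192, 213, 218, 218, 217, 216, 217, 218, 216, 211, 188, 131, 130, 
[... 513 characters left out ...]
 91, 94, 102, 148, 214, 222, 220, 219, 218, 219, 220, 219, 218, 214, 190, 173, 136, 118, 116, 116, 119, 139]
202 [222, 221, 220, 221, 213, 194, 216, 228, 228, 225, 222, 225, 224, 224, 225, 199, 123, 71, 59, 58, 61, 69, 70, 67, 69, 70, 68, 68, 66, 62, 60, 60, 60, 60, 60, 60, 59, 60, 60, 62, 61, 61, 61, 60, 60, 59, 59, 59, 58, 58, 58, 58, 58, 59, 60, 79, 143, 208, 220, 220, 220, 219, 220, 221, 219, 207, 186, 195, 155, 123, 118, 116, 116, 118, 140]
base corners scene z0 [[0.508, 0.3497, 0.0], [0.503, 0.1459, 0.0]]
cradle corners [[0.496, -0.2158, 0.055], [0.5323, -0.3867, 0.055], [0.4794, -0.399, 0.055], [0.4378, -0.2289, 0.055]]
panel back top [[0.5211, 0.3168, 0.145], [0.5163, 0.2154, 0.145]]
```

Run:
```python
from h import *
t=np.load("pics/top0.npy").astype(float)
def L(us,lo,hi,lev,rise,z,first=0):
    P=[]
    for u in us:
        c=cross(t[lo(u):hi(u),u,0],lev,rise)
        if len(c): P.append([u,lo(u)+c[first]])
    X=ray("top",P,z);a,c=line(X);return a%180,c.round(4)
f=lambda k:(lambda u:int(211-(u-360)*.215)+k)
print("slot rear",L(range(368,412),f(2),f(13),95,False,.055),"slot front",L(range(368,412),f(7),f(20),95,True,.055))
print("panel back",L(range(171,203),lambda u:190,lambda u:203,105,False,.145))
# overlay hypothesis
o=np.array([.511,.247,0]);a=np.radians(-2);R=np.array([[np.cos(a),-np.sin(a),0],[np.sin(a),np.cos(a),0],[0,0,1]])
pts=[];cols=[]
def add(c,*p):
    for q in p: pts.append(o+R@np.array(q)/1000);cols.append(c)
add((0,255,0),[-9.5,52,145],[-9.5,-52,145],[9.5,52,145],[9.5,-52,145])
add((0,0,255),[-16.5,78,45],[-16.5,-78,45],[-16.5,78,60],[-16.5,-78,60])
add((255,0,255),[-16,52,180],[-16,-52,180],[22,52,180],[22,-52,180],[-16,78,180],[-16,-78,180],[22,78,180],[22,-78,180])
add((255,255,0),[-20,102,0],[-20,-102,0])
out=[]
for n,x,y,w,h,F in(("top",145,175,90,45,6),("scene",180,195,90,105,5)):
    im=cv2.imread(f"pics/{n}0.png")[y:y+h,x:x+w];im=cv2.resize(im,None,fx=F,fy=F,interpolation=cv2.INTER_CUBIC)
    for p,c in zip(proj(n,np.array(pts)),cols): cv2.circle(im,tuple(int(v) for v in ((p-[x,y]+.5)*F)),3,c,-1)
    out.append(im[:, :540] if im.shape[1]>540 else np.pad(im,((0,0),(0,540-im.shape[1]),(0,0))))
v=np.vstack(out);cv2.imwrite("pics/ov.png",cv2.resize(v,None,fx=600/v.shape[0],fy=600/v.shape[0]))
```

```text
slot rear (np.float32(102.19356), array([ 0.4961, -0.3019], dtype=float32)) slot front (np.float32(102.63453), array([ 0.4707, -0.2958], dtype=float32))
panel back (np.float32(85.83751), array([0.5194, 0.2557], dtype=float32))
```

View pics/ov.png

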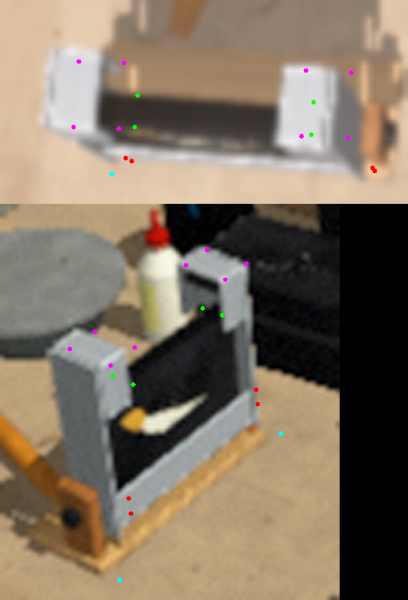

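The guess is about 13 mm too low in y and the yaw is off. I'll fit the rack pose by least squares to the picked corners, using the cap inner-edge midpoints, the base front corners and the panel back line.

```bash
cat > fit.py <<'E'
from h import *
from scipy.optimize import least_squares
tp=lambda x,y:np.array([x/4.53+144.5,y/4.53+174.5]); sp=lambda x,y:np.array([x/3.774+179.5,(y-204)/3.774+194.5])
topL=(tp(104,50)+tp(98,137))/2; topR=(tp(283,65)+tp(276,146))/2
scL=(sp(127,350)+sp(79,331))/2; scR=(sp(183,264)+sp(222,278))/2
bL,bR=sp(103,574),sp(262,432)
def W(q,p):
    c,s=np.cos(q[2]),np.sin(q[2]);p=np.array(p)/1000;return np.array([q[0]+c*p[0]-s*p[1],q[1]+s*p[0]+c*p[1],p[2]])
pl=np.array([.5194,.2557]);pa=np.radians(85.84)
def res(q):
    H,b=q[3]*1000,q[4]*1000
    r=[proj("top",W(q,[3,52,H]))[0]-topL,proj("top",W(q,[3,-52,H]))[0]-topR,proj("scene",W(q,[3,52,H]))[0]-scL,proj("scene",W(q,[3,-52,H]))[0]-scR,
       proj("scene",W(q,[b,102.5,0]))[0]-bL,proj("scene",W(q,[b,-102.5,0]))[0]-bR]
    e=[]
    for y in(-50,50):
        d=W(q,[9.5,y,145])[:2]-pl;e.append((d[0]*np.sin(pa)-d[1]*np.cos(pa))/.0026*3)
    return np.r_[np.concatenate(r),e]
f=least_squares(res,[.511,.26,-.05,.18,-.02],loss="soft_l1")
q=f.x;print(q.round(4),np.degrees(q[2]).round(2));print(res(q).round(1))
m=(np.array([.4961,-.3019])+[.4707,-.2958])/2;print(m)
E
python3 fit.py
```

```text
[ 0.5099  0.2565 -0.0682  0.1867 -0.0028] -3.91
[ 0.3 -0.1  1.2  0.2  0.4 -0.6 -0.6  0.3 -3.1  1.2  0.3  0.8  0.2 -0.3]
[ 0.4834  -0.29885]
```

```bash
cat >> fit.py <<'E'
pts=[];cols=[]
def add(c,*p):
    for k in p: pts.append(W(q,k));cols.append(c)
add((0,255,0),[-9.5,52,145],[-9.5,-52,145],[9.5,52,145],[9.5,-52,145],[9.5,0,145],[-9.5,0,145])
add((0,0,255),[-16.5,78,45],[-16.5,-78,45],[-16.5,78,66],[-16.5,-78,66],[-16.5,0,66])
add((255,0,255),[-16,52,187],[-16,-52,187],[22,52,187],[22,-52,187],[-16,78,187],[-16,-78,187],[22,78,187],[22,-78,187])
add((255,255,0),[-16.5,102,0],[-16.5,-102,0])
out=[]
for n,x,y,w,h,F in(("top",145,175,90,45,6),("scene",180,195,90,105,5)):
    im=cv2.imread(f"pics/{n}0.png")[y:y+h,x:x+w];im=cv2.resize(im,None,fx=F,fy=F,interpolation=cv2.INTER_CUBIC)
    for p,c in zip(proj(n,np.array(pts)),cols): cv2.circle(im,tuple(int(v) for v in ((p-[x,y]+.5)*F)),2,c,-1)
    out.append(np.pad(im,((0,0),(0,540-im.shape[1]),(0,0))))
v=np.vstack(out);cv2.imwrite("pics/ov2.png",cv2.resize(v,None,fx=600/v.shape[0],fy=600/v.shape[0]))
E
python3 fit.py >/dev/null
```

```text
(no output)
```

View pics/ov2.png

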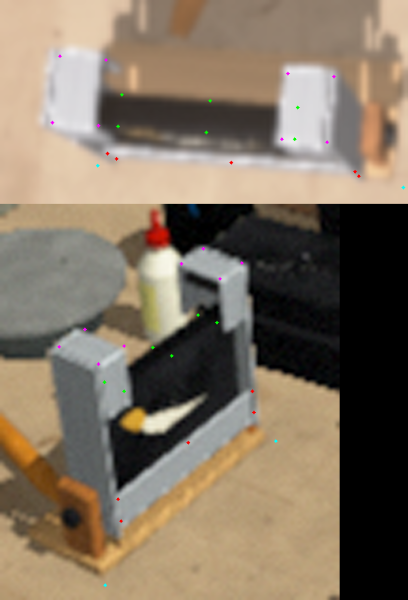

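Now everything lines up: rack about (0.511, 0.2565), yaw −3.9°; cradle (0.4834, −0.299), yaw 12.4°. Next is the approach.

```bash
cat > mv.py <<'E'
import numpy as np
from scipy.spatial.transform import Rotation as Ro
from workcell import status
def R(theta,tilt=0,yaw=-3.9):
    # tool x at heading theta, z down; then tilt deg about rack y (top to +x is positive)
    M=Ro.from_matrix(np.array([[np.cos(t:=np.radians(theta)),np.sin(t),0],[np.sin(t),-np.cos(t),0],[0,0,-1]]))
    a=np.radians(yaw);return Ro.from_rotvec(np.radians(tilt)*np.array([-np.sin(a),np.cos(a),0]))*M
def d(pos,rot,show=True):
    o=status.get_obs();R0=Ro.from_quat(o["ee_rot"])
    v=np.r_[np.degrees((R0.inv()*rot).as_rotvec()).round(1),R0.inv().apply(np.array(pos)-o["position"]).round(4)]
    print(v.tolist());return v
def st():
    o=status.get_obs();print({k:np.round(o[k],4).tolist() for k in("clock","position","ft_force","torque","grip_width","grasp_force","joint_pos")},"headings x",np.round(Ro.from_quat(o["ee_rot"]).as_matrix()[:,0],3),"z",np.round(Ro.from_quat(o["ee_rot"]).as_matrix()[:,2],3))
E
python3 -c "
from mv import *
d([.50,-.18,.30],R(60));d([.511,.2565,.27],R(86.1));d([.511,.2565,.128],R(86.1))"
```

```text
[-0.1, -0.0, -38.0, 0.3959, -0.2702, -0.0551]
[-0.1, -0.0, -64.1, 0.5699, -0.6706, -0.0246]
[-0.1, -0.0, -64.1, 0.57, -0.6704, 0.1174]
```

>>> play_rows(plan=[0,0,-13,0.13,-0.09,-0.04,1,0,0,-25,0.26,-0.18,-0.055,1,0,0,-38,0.396,-0.27,-0.055,1,0,0,-38,0.396,-0.27,-0.055,1,0,0,-38,0.396,-0.27,-0.055,1,0,0,-38,0.396,-0.27,-0.055,1,0,0,-38,0.396,-0.27,-0.055,1,0,0,-38,0.396,-0.27,-0.055,1,0,0,-45,0.44,-0.37,-0.05,1,0,0,-52,0.485,-0.47,-0.04,1,0,0,-60,0.53,-0.57,-0.03,1,0,0,-64.1,0.57,-0.67,-0.025,1,0,0,-64.1,0.57,-0.67,-0.025,1,0,0,-64.1,0.57,-0.67,-0.025,1,0,0,-64.1,0.57,-0.67,-0.025,1,0,0,-64.1,0.57,-0.67,-0.025,1,0,0,-64.1,0.57,-0.67,-0.025,1])

```text
clock: 2.22
position: [0.5114, 0.2554, 0.2698]
ee_rot: [0.73, 0.683, -0.0, -0.0]
ft_force: [-0.0, -0.5, 0.1]
grip_width: 1.001
grasp_force: 0.0
```

```bash
python3 -c "
from mv import *
st();d([.511,.2565,.128],R(86.1))
from workcell import viewer;import cv2
im=[cv2.resize(viewer.camera(n)[y:y+h,x:x+w,::-1],None,fx=4,fy=4,interpolation=2) for n,x,y,w,h in(('top',140,140,100,90),('scene',180,170,90,90))]
import numpy as np
cv2.imwrite('pics/a.png',np.hstack(im))"
```

```text
{'clock': 2.225, 'position': [0.5114, 0.2554, 0.2698], 'ft_force': [-0.011, -0.5162, 0.0762], 'torque': [0.0163, 0.0268, 0.0333], 'grip_width': 1.0007, 'grasp_force': 0.0, 'joint_pos': [0.1388, 0.3043, -0.8314, 1.5348, 0.2264, 1.4035, -0.7745]} headings x [ 0.067  0.998 -0.001] z [-0.001 -0.001 -1.   ]
[-0.0, 0.0, 0.1, 0.0011, -0.0003, 0.1418]
```

View pics/a.png

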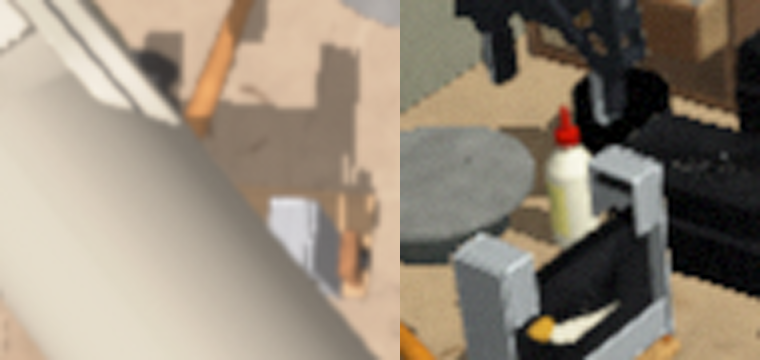

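The gripper is open above the rack between the caps (scene view), with the fingers straddling the panel plane. I'll descend.

>>> play_rows(plan=[0,0,0,0.001,0,0.03,1,0,0,0,0.001,0,0.06,1,0,0,0,0.001,0,0.085,1,0,0,0,0.001,0,0.105,1,0,0,0,0.001,0,0.12,1,0,0,0,0.001,0,0.132,1,0,0,0,0.001,0,0.14,1,0,0,0,0.001,0,0.142,1,0,0,0,0.001,0,0.142,1], squeeze=30)

```text
clock: 3.45
position: [0.5117, 0.2568, 0.1286]
ee_rot: [0.73, 0.683, 0.0, 0.0]
ft_force: [-0.0, -0.0, -0.1]
grip_width: 1.005
grasp_force: 0.0
```

```bash
python3 -c "
from mv import *
st()
from workcell import viewer;import cv2
im=viewer.camera('scene')[170:290,170:300,::-1]
cv2.imwrite('pics/b.png',cv2.resize(im,None,fx=5,fy=5,interpolation=2))"
```

```text
{'clock': 3.45, 'position': [0.5117, 0.2568, 0.1286], 'ft_force': [-0.0128, -0.0286, -0.1262], 'torque': [-0.0136, 0.02, -0.0123], 'grip_width': 1.0048, 'grasp_force': 0.0, 'joint_pos': [0.0999, 0.4248, -0.791, 1.7095, 0.3278, 1.1447, -0.8512]} headings x [0.067 0.998 0.   ] z [ 0.  0. -1.]
```

View pics/b.png

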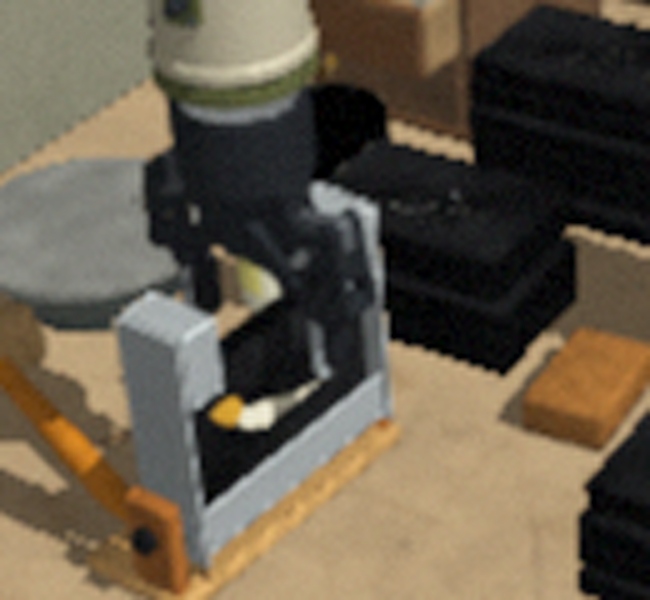

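Fingers straddle the panel with no contact. I'll close in steps and watch the force.

>>> play_rows(plan=[0,0,0,0,0,0,0.35,0,0,0,0,0,0,0.35,0,0,0,0,0,0,0.35,0,0,0,0,0,0,0.35,0,0,0,0,0,0,0.3,0,0,0,0,0,0,0.3])

```text
clock: 4.25
position: [0.5115, 0.2566, 0.1283]
ee_rot: [0.73, 0.683, -0.0, 0.0]
ft_force: [-0.2, -0.5, 0.0]
grip_width: 0.305
grasp_force: 0.0
```

>>> play_rows(plan=[0,0,0,0,0,0,0.28,0,0,0,0,0,0,0.28,0,0,0,0,0,0,0.26,0,0,0,0,0,0,0.26])

```text
clock: 4.75
position: [0.5115, 0.2567, 0.1283]
ee_rot: [0.73, 0.683, 0.0, 0.0]
ft_force: [0.7, -0.0, -0.6]
grip_width: 0.261
grasp_force: 0.0
```

>>> play_rows(plan=[0,0,0,0,0,0,0.24,0,0,0,0,0,0,0.22,0,0,0,0,0,0,0.1,0,0,0,0,0,0,0.1,0,0,0,0,0,0,0.1], squeeze=40)

```text
clock: 5.38
position: [0.5116, 0.2567, 0.1284]
ee_rot: [0.73, 0.683, 0.0, 0.0]
ft_force: [0.4, -0.5, 1.4]
grip_width: 0.216
grasp_force: 39.5
```

```bash
python3 -c "
from mv import *
st()"
```

```text
{'clock': 5.375, 'position': [0.5116, 0.2567, 0.1284], 'ft_force': [0.356, -0.5138, 1.4465], 'torque': [-0.0546, 0.1224, 0.0022], 'grip_width': 0.2163, 'grasp_force': 39.5399, 'joint_pos': [0.1, 0.4249, -0.7909, 1.7098, 0.3278, 1.1446, -0.8513]} headings x [ 0.067  0.998 -0.   ] z [ 0. -0. -1.]
```

Gripped with little load. Lifting.

>>> play_rows(plan=[0,0,0,0,0,-0.002,0.1,0,0,0,0,0,-0.004,0.1,0,0,0,0,0,-0.006,0.1,0,0,0,0,0,-0.008,0.1,0,0,0,0,0,-0.008,0.1])

```text
clock: 6.0
position: [0.5116, 0.2567, 0.1365]
ee_rot: [0.73, 0.683, 0.0, 0.0]
ft_force: [0.6, 0.9, -1.7]
grip_width: 0.22
grasp_force: 39.1
```

>>> play_rows(plan=[0,0,0,0,0,-0.001,0.1,0,0,0,0,0,-0.002,0.1,0,0,0,0,0,-0.002,0.1])

```text
clock: 6.38
position: [0.5116, 0.2567, 0.1384]
ee_rot: [0.73, 0.683, 0.0, 0.0]
ft_force: [0.6, 0.8, -3.4]
grip_width: 0.214
grasp_force: 39.1
```

>>> play_rows(plan=[0,0,0,0,0,-0.001,0.1,0,0,0,0,0,-0.002,0.1,0,0,0,0,0,-0.002,0.1])

```text
clock: 6.75
position: [0.5116, 0.2567, 0.1404]
ee_rot: [0.73, 0.683, 0.0, 0.0]
ft_force: [0.6, -0.1, -1.6]
grip_width: 0.215
grasp_force: 39.1
```

>>> play_rows(plan=[0,0,0,0,0,-0.001,0.1,0,0,0,0,0,-0.002,0.1,0,0,0,0,0,-0.002,0.1])

```text
clock: 7.12
position: [0.5116, 0.2567, 0.1424]
ee_rot: [0.73, 0.683, 0.0, 0.0]
ft_force: [-0.5, 0.3, -2.1]
grip_width: 0.218
grasp_force: 39.1
```

>>> play_rows(plan=[0,0,0,0,0,-0.001,0.1,0,0,0,0,0,-0.0015,0.1,0,0,0,0,0,-0.0015,0.1])

```text
clock: 7.5
position: [0.5116, 0.2566, 0.1438]
ee_rot: [0.73, 0.683, 0.0, 0.0]
ft_force: [0.1, 0.2, -1.3]
grip_width: 0.216
grasp_force: 39.1
```

>>> play_rows(plan=[0,0,0,0,0,-0.001,0.1,0,0,0,0,0,-0.0015,0.1,0,0,0,0,0,-0.0015,0.1])

```text
clock: 7.88
position: [0.5115, 0.2567, 0.1453]
ee_rot: [0.73, 0.683, 0.0, 0.0]
ft_force: [0.4, 1.1, -1.8]
grip_width: 0.213
grasp_force: 39.1
```

>>> play_rows(plan=[0,0,0,0,0,-0.001,0.1,0,0,0,0,0,-0.0015,0.1,0,0,0,0,0,-0.0015,0.1])

```text
clock: 8.25
position: [0.5116, 0.2567, 0.1468]
ee_rot: [0.73, 0.683, 0.0, 0.0]
ft_force: [-0.0, -0.5, -1.6]
grip_width: 0.215
grasp_force: 39.1
```

>>> play_rows(plan=[0,0,0,0,0,-0.001,0.1,0,0,0,0,0,-0.0015,0.1,0,0,0,0,0,-0.0015,0.1])

```text
clock: 8.62
position: [0.5115, 0.2566, 0.1483]
ee_rot: [0.73, 0.683, 0.0, 0.0]
ft_force: [0.7, 0.8, -1.5]
grip_width: 0.212
grasp_force: 39.1
```

>>> play_rows(plan=[0,0,0,0,0,-0.001,0.1,0,0,0,0,0,-0.0015,0.1,0,0,0,0,0,-0.0015,0.1])

```text
clock: 9.0
position: [0.5115, 0.2566, 0.1499]
ee_rot: [0.73, 0.683, 0.0, 0.0]
ft_force: [-0.1, 0.3, -1.2]
grip_width: 0.218
grasp_force: 39.1
```

>>> play_rows(plan=[0,0,0,0,0,-0.001,0.1,0,0,0,0,0,-0.0015,0.1,0,0,0,0,0,-0.0015,0.1])

```text
clock: 9.38
position: [0.5116, 0.2567, 0.1514]
ee_rot: [0.73, 0.683, 0.0, 0.0]
ft_force: [-0.0, 0.2, -2.3]
grip_width: 0.218
grasp_force: 39.1
```

>>> play_rows(plan=[0,0,0,0,0,-0.001,0.1,0,0,0,0,0,-0.0015,0.1,0,0,0,0,0,-0.0015,0.1])

```text
clock: 9.75
position: [0.5115, 0.2566, 0.1526]
ee_rot: [0.73, 0.683, -0.0, -0.0]
ft_force: [-0.4, 0.3, -3.7]
grip_width: 0.216
grasp_force: 39.1
```

>>> play_rows(plan=[0,0,0,0,0,-0.0005,0.1,0,0,0,0,0,-0.0007,0.1,0,0,0,0,0,-0.0007,0.1])

```text
clock: 10.12
position: [0.5114, 0.2566, 0.1533]
ee_rot: [0.73, 0.683, -0.0, -0.0]
ft_force: [1.1, 0.8, -6.6]
grip_width: 0.217
grasp_force: 39.2
```

```bash
python3 -c "
from mv import *
st()"
```

```text
{'clock': 10.125, 'position': [0.5114, 0.2566, 0.1533], 'ft_force': [1.1333, 0.8466, -6.621], 'torque': [0.1822, -0.2632, -0.0594], 'grip_width': 0.217, 'grasp_force': 39.1829, 'joint_pos': [0.1106, 0.3982, -0.802, 1.6852, 0.305, 1.1888, -0.8348]} headings x [ 0.067  0.998 -0.   ] z [-0. -0. -1.]
```

Stops felt (about 5 N above the weight) after roughly 24 mm of lift, so the lip top is about 20 mm above the sill. I'll ease off, then tilt about the panel centre while shifting it 10 mm towards −x.

>>> play_rows(plan=[0,0,0,0,0,0.0013,0.1,0,0,0,0,0,0.0026,0.1,0,0,0,0,0,0.0026,0.1,2,0,0,0,0.0002,0.0026,0.1,4,0,0,0,0.0005,0.0027,0.1,6,0,0,0,0.0007,0.0028,0.1,8,0,0,0,0.001,0.0029,0.1,8,0,0,0,0.001,0.0029,0.1])

```text
clock: 11.12
position: [0.513, 0.2564, 0.1501]
ee_rot: [0.729, 0.681, -0.048, -0.052]
ft_force: [-1.0, -0.5, -1.7]
grip_width: 0.217
grasp_force: 40.0
```

```bash
python3 -c "
from mv import *
st()"
```

```text
{'clock': 11.125, 'position': [0.513, 0.2564, 0.1501], 'ft_force': [-0.958, -0.4648, -1.7315], 'torque': [-0.0254, -0.208, -0.0634], 'grip_width': 0.2166, 'grasp_force': 39.957, 'joint_pos': [0.1044, 0.4981, -0.7916, 1.5795, 0.2635, 1.3178, -0.7914]} headings x [0.068 0.998 0.   ] z [-0.14  0.01 -0.99]
```

```bash
python3 -c "
from mv import *
P=np.array([.5114,.2566]);e=np.array([np.cos(np.radians(-3.9)),np.sin(np.radians(-3.9))])
def tgt(phi,s=0,fx=0):
    f=np.radians(phi);cx=-10*phi/22
    x=cx+33.4*np.sin(f)-s*np.sin(f)-fx;z=153.3-2.6+33.4*(np.cos(f)-1)-s*np.cos(f)
    return np.r_[P+e*x/1e3,z/1e3]
for p in (12,16,20,22): d(tgt(p),R(86.1,p))
"
```

```text
[3.9, -0.0, -0.0, 0.0001, -0.0001, 0.0002]
[7.9, -0.0, -0.0, 0.0001, 0.0004, 0.0007]
[11.9, -0.0, -0.0, 0.0001, 0.0009, 0.0013]
[13.9, -0.0, -0.0, 0.0001, 0.0012, 0.0017]
```

>>> play_rows(plan=[2,0,0,0,0,0.0001,0.1,4,0,0,0,0,0.0002,0.1,6,0,0,0,0.0002,0.0005,0.1,8,0,0,0,0.0004,0.0007,0.1,8,0,0,0,0.0004,0.0007,0.1])

```text
clock: 11.75
position: [0.5132, 0.2563, 0.1493]
ee_rot: [0.724, 0.676, -0.096, -0.102]
ft_force: [-0.2, -1.5, -2.3]
grip_width: 0.217
grasp_force: 40.0
```

>>> play_rows(plan=[2,0,0,0,0.0003,0.0003,0.1,4,0,0,0,0.0005,0.0006,0.1,6,0,0,0,0.0008,0.001,0.1,6,0,0,0,0.0008,0.001,0.1])

```text
clock: 12.25
position: [0.5136, 0.2563, 0.148]
ee_rot: [0.717, 0.67, -0.131, -0.14]
ft_force: [0.3, -0.2, -1.8]
grip_width: 0.216
grasp_force: 39.9
```

```bash
cat > tg.py <<'E'
from mv import *
P=np.array([.5114,.2566]);e=np.array([np.cos(np.radians(-3.9)),np.sin(np.radians(-3.9))])
def tgt(phi,s=0,fx=0):
    f=np.radians(phi);cx=-10*phi/22
    x=cx+33.4*np.sin(f)-s*np.sin(f)-fx;z=153.3-2.6+33.4*(np.cos(f)-1)-s*np.cos(f)
    return np.r_[P+e*x/1e3,z/1e3]
E
python3 -c "
from tg import *
st();d(tgt(22),R(86.1,22));d(tgt(22,20),R(86.1,22));d(tgt(22,41),R(86.1,22));d(tgt(22,41,100),R(86.1,22))
from workcell import viewer;import cv2
im=viewer.camera('scene')[170:290,170:300,::-1]
cv2.imwrite('pics/c.png',cv2.resize(im,None,fx=5,fy=5,interpolation=2))"
```

```text
{'clock': 12.25, 'position': [0.5136, 0.2563, 0.148], 'ft_force': [0.2772, -0.2125, -1.754], 'torque': [-0.0711, -0.5417, -0.0662], 'grip_width': 0.2156, 'grasp_force': 39.941, 'joint_pos': [0.0781, 0.6676, -0.7697, 1.3953, 0.1979, 1.5444, -0.7462]} headings x [ 0.068  0.998 -0.   ] z [-0.375  0.025 -0.927]
[-0.1, 0.0, -0.0, 0.0002, 0.0001, -0.0003]
[-0.1, 0.0, -0.0, 0.0002, 0.0002, 0.0197]
[-0.1, 0.0, -0.0, 0.0002, 0.0002, 0.0407]
[-0.1, 0.0, -0.0, 0.0002, -0.0924, 0.0783]
```

View pics/c.png

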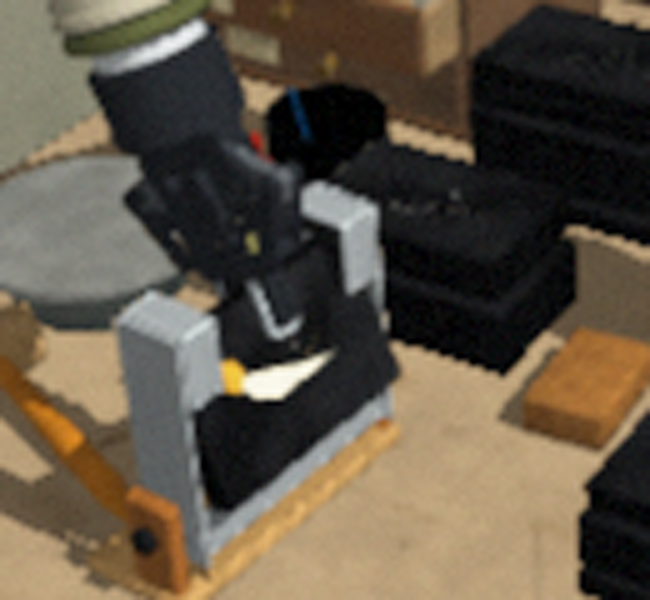

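The foot is over the lip and both top corners are still under the caps; no contact force. Sliding down in the panel's plane.

>>> play_rows(plan=[0,0,0,0,0,0.002,0.1,0,0,0,0,0,0.004,0.1,0,0,0,0,0,0.006,0.1,0,0,0,0,0,0.008,0.1,0,0,0,0,0,0.008,0.1])

```text
clock: 12.92
position: [0.5102, 0.2567, 0.1411]
ee_rot: [0.717, 0.67, -0.13, -0.139]
ft_force: [-0.2, 0.1, -1.9]
grip_width: 0.21
grasp_force: 39.9
```

>>> play_rows(plan=[0,0,0,0,0,0.003,0.1,0,0,0,0,0,0.006,0.1,0,0,0,0,0,0.009,0.1,0,0,0,0,0,0.012,0.1,0,0,0,0,0,0.012,0.1])

```text
clock: 13.55
position: [0.5056, 0.257, 0.1299]
ee_rot: [0.717, 0.67, -0.131, -0.139]
ft_force: [0.0, 0.0, -1.0]
grip_width: 0.219
grasp_force: 39.9
```

>>> play_rows(plan=[0,0,0,0,0,0.004,0.1,0,0,0,0,0,0.008,0.1,0,0,0,0,0,0.012,0.1,0,0,0,0,0,0.016,0.1,0,0,0,0,0,0.02,0.1,0,0,0,0,0,0.0207,0.1,0,0,0,0,0,0.0207,0.1])

```text
clock: 14.42
position: [0.4981, 0.2576, 0.111]
ee_rot: [0.717, 0.67, -0.13, -0.139]
ft_force: [-1.1, -0.6, -2.4]
grip_width: 0.212
grasp_force: 40.0
```

```bash
python3 -c "
from tg import *
st();d(tgt(22,41),R(86.1,22));d(tgt(22,41,50),R(86.1,22));d(tgt(22,41,110),R(86.1,22))"
```

```text
{'clock': 14.425, 'position': [0.4981, 0.2576, 0.111], 'ft_force': [-1.1181, -0.6207, -2.3807], 'torque': [-0.1324, -0.5851, 0.0005], 'grip_width': 0.2121, 'grasp_force': 39.9599, 'joint_pos': [0.0823, 0.6773, -0.7673, 1.4696, 0.2075, 1.4641, -0.7549]} headings x [ 0.067  0.998 -0.   ] z [-0.374  0.025 -0.927]
[0.0, 0.0, 0.0, -0.0, 0.0007, 0.0005]
[0.0, 0.0, 0.0, -0.0, -0.0457, 0.0192]
[0.0, 0.0, 0.0, 0.0, -0.1013, 0.0417]
```

>>> play_rows(plan=[0,0,0,0,-0.004,0.0016,0.1,0,0,0,0,-0.008,0.0033,0.1,0,0,0,0,-0.013,0.0054,0.1,0,0,0,0,-0.018,0.0075,0.1,0,0,0,0,-0.018,0.0075,0.1])

```text
clock: 15.05
position: [0.4782, 0.2589, 0.1108]
ee_rot: [0.717, 0.671, -0.13, -0.139]
ft_force: [-0.3, 1.1, -1.3]
grip_width: 0.217
grasp_force: 40.0
```

>>> play_rows(plan=[0,0,0,0,-0.008,0.0032,0.1,0,0,0,0,-0.018,0.0073,0.1,0,0,0,0,-0.03,0.0121,0.1,0,0,0,0,-0.045,0.0182,0.1,0,0,0,0,-0.06,0.0242,0.1,0,0,0,0,-0.075,0.0303,0.1,0,0,0,0,-0.085,0.0343,0.1,0,0,0,0,-0.085,0.0343,0.1])

```text
clock: 16.05
position: [0.3865, 0.265, 0.1109]
ee_rot: [0.717, 0.671, -0.13, -0.139]
ft_force: [0.5, -0.5, -1.5]
grip_width: 0.213
grasp_force: 40.0
```

```bash
python3 -c "
from tg import *
st();print(R(102.4).as_quat())
for p,r in(([.41,.264,.26],R(86.1,0)),([.45,.05,.28],R(90)),([.4834,-.299,.25],R(102.4)),([.4834,-.299,.17],R(102.4))): d(p,r)
from workcell import viewer;import cv2
im=[cv2.resize(viewer.camera(n)[y:y+h,x:x+w,::-1],None,fx=4,fy=4,interpolation=2) for n,x,y,w,h in(('top',140,150,100,110),('scene',180,170,100,110))]
import numpy as np
cv2.imwrite('pics/e.png',np.hstack(im))"
```

```text
{'clock': 16.05, 'position': [0.3865, 0.265, 0.1109], 'ft_force': [0.4577, -0.4911, -1.4877], 'torque': [-0.0803, -0.5763, -0.0258], 'grip_width': 0.2132, 'grasp_force': 39.9539, 'joint_pos': [0.141, 0.5, -0.8531, 1.7463, 0.1099, 1.3406, -0.808]} headings x [ 0.066  0.998 -0.   ] z [-0.374  0.024 -0.927]
[0.62660381 0.77933796 0.         0.        ]
[-22.0, 0.0, 0.1, 0.0005, -0.034, -0.1471]
[-22.0, -0.7, -3.8, -0.2104, 0.0087, -0.1858]
[-21.8, -3.1, -16.0, -0.5564, 0.0724, -0.179]
[-21.8, -3.1, -16.0, -0.5564, 0.1023, -0.1048]
```

View pics/e.png

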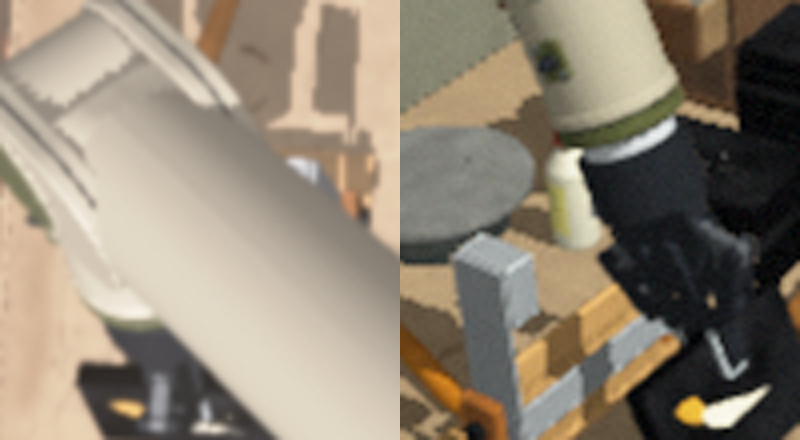

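The panel is clear in front of the rack. Raise it upright, then carry it to the cradle.

>>> play_rows(plan=[0,0,0,0,-0.011,-0.028,0.1,0,0,0,0,-0.022,-0.056,0.1,0,0,0,0,-0.034,-0.084,0.1,0,0,0,0,-0.045,-0.112,0.1,-5,0,0,0,-0.056,-0.139,0.1,-11,0,0,0,-0.056,-0.139,0.1,-17,0,0,0,-0.056,-0.139,0.1,-22,0,0,0,-0.056,-0.139,0.1,-22,0,0,0,-0.056,-0.139,0.1,-22,-0.2,-1,-0.04,-0.045,-0.15,0.1,-22,-0.4,-2,-0.085,-0.03,-0.16,0.1,-22,-0.6,-3,-0.13,-0.015,-0.17,0.1,-22,-0.7,-3.8,-0.17,0,-0.178,0.1,-22,-0.7,-3.8,-0.21,0.009,-0.185,0.1,-22,-0.7,-3.8,-0.21,0.009,-0.185,0.1,-22,-0.7,-3.8,-0.21,0.009,-0.185,0.1])

```text
clock: 18.15
position: [0.4507, 0.0506, 0.2787]
ee_rot: [0.707, 0.707, 0.0, -0.001]
ft_force: [-0.1, 0.2, -1.6]
grip_width: 0.217
grasp_force: 40.0
```

```bash
python3 -c "
from tg import *
st()
for p,r in(([.4834,-.299,.25],R(102.4)),([.4834,-.299,.17],R(102.4))): d(p,r)"
```

```text
{'clock': 18.15, 'position': [0.4507, 0.0506, 0.2787], 'ft_force': [-0.106, 0.1845, -1.608], 'torque': [0.0104, -0.0111, 0.0211], 'grip_width': 0.2167, 'grasp_force': 40.0072, 'joint_pos': [0.505, -0.0379, -0.6868, 1.8042, -0.0269, 1.3681, -0.1766]} headings x [0.001 1.    0.002] z [-0.002  0.002 -1.   ]
[-0.1, -0.1, -12.4, -0.3497, 0.0329, 0.0279]
[-0.1, -0.1, -12.4, -0.3498, 0.0331, 0.1079]
```

>>> play_rows(plan=[0,0,-2,-0.03,0.003,0.002,0.1,0,0,-4,-0.08,0.007,0.005,0.1,0,0,-6,-0.13,0.012,0.01,0.1,0,0,-8,-0.18,0.017,0.015,0.1,0,0,-10,-0.23,0.022,0.02,0.1,0,0,-12.4,-0.28,0.027,0.025,0.1,0,0,-12.4,-0.33,0.031,0.03,0.1,0,0,-12.4,-0.35,0.033,0.045,0.1,0,0,-12.4,-0.35,0.033,0.058,0.1,0,0,-12.4,-0.35,0.033,0.058,0.1,0,0,-12.4,-0.35,0.033,0.058,0.1])

```text
clock: 19.52
position: [0.4841, -0.2981, 0.2213]
ee_rot: [0.626, 0.78, 0.001, 0.0]
ft_force: [0.2, -0.1, -1.3]
grip_width: 0.215
grasp_force: 39.9
```

```bash
python3 -c "
from tg import *
st();d([.4834,-.299,.14],R(102.4))
from workcell import viewer;import cv2
for n in('top','scene'): np.save(f'pics/{n}1.npy',viewer.camera(n))
im=[cv2.resize(np.load(f'pics/{n}1.npy')[y:y+h,x:x+w,::-1],None,fx=4,fy=4,interpolation=2) for n,x,y,w,h in(('top',345,170,100,80),('scene',280,120,90,80))]
cv2.imwrite('pics/f.png',np.hstack(im))"
```

```text
{'clock': 19.525, 'position': [0.4841, -0.2981, 0.2213], 'ft_force': [0.1566, -0.0597, -1.3212], 'torque': [-0.0196, 0.0141, -0.0283], 'grip_width': 0.2155, 'grasp_force': 39.9324, 'joint_pos': [0.7935, 0.2475, -0.3761, 1.6323, 0.0931, 1.2793, 0.6195]} headings x [-0.217  0.976  0.001] z [ 0.001  0.001 -1.   ]
[0.1, -0.0, 0.1, -0.0007, -0.001, 0.0813]
```

View pics/f.png

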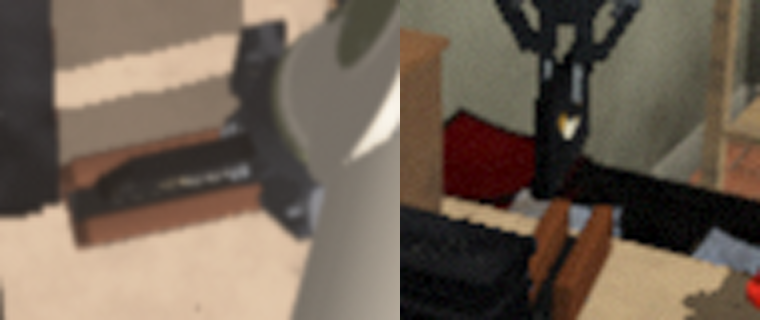

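The panel hangs just over the cradle slot, parallel with it (top view about (375–405, 205–225); scene view end-on at about (420,160)). I'll check the hand-to-camera offset numerically from the panel's back top edge and the end.

Run:
```python
from h import *
from tg import *
t=np.load("pics/top1.npy").astype(float);s=np.load("pics/scene1.npy").astype(float)
o=status.get_obs();R0=Ro.from_quat(o["ee_rot"]);p=np.array(o["position"])
C=lambda x,y,z:p+R0.apply(np.array([x,y,z])/1000)   # tool x along slot, y=+x side, z down
for nm,k in(("+y end top back",(75,9.5,-16.6)),("+y top front",(75,-9.5,-16.6)),("+y bot back",(75,9.5,83.4)),("+y bot front",(75,-9.5,83.4)),("mid40 top back",(40,9.5,-16.6)),("mid40 top front",(40,-9.5,-16.6)),("mid40 bot front",(40,-9.5,83.4))):
    print(nm,proj("top",C(*k))[0].round(1),proj("scene",C(*k))[0].round(1))
for u in(380,388,396): print(u,"v198-228",t[198:228,u].min(1).astype(int).tolist(),t[198:228,u,0].astype(int).tolist())
for v in(212,215,218,221): print(v,"u360-385",t[v,360:386,0].astype(int).tolist())
for v in(145,152,160,166): print("sc",v,"u408-432",s[v,408-0:432,0].astype(int).tolist() if 0 else s[v,305:335,0].astype(int).tolist(), s[v,305:335,1].astype(int).tolist())
```

```text
+y end top back [378.3 208.4] [312.6 144.7]
+y top front [380.2 215.9] [317.9 145.3]
+y bot back [369.2 213.7] [312.  170.4]
+y bot front [370.9 220.5] [317.1 171.1]
mid40 top back [392.1 205.4] [315.1 140.8]
mid40 top front [394.  212.9] [320.3 141.4]
mid40 bot front [383.5 217.8] [319.5 166.9]
380 v198-228 [104, 105, 105, 105, 104, 105, 102, 90, 68, 60, 52, 42, 39, 39, 38, 38, 40, 43, 45, 46, 48, 49, 46, 49, 58, 63, 66, 67, 69, 74] [139, 139, 139, 140, 139, 140, 137, 126, 113, 113, 93, 61, 47, 47, 47, 47, 47, 51, 53, 54, 57, 60, 60, 77, 105, 121, 126, 130, 133, 138]
388 v198-228 [104, 104, 104, 105, 102, 92, 71, 64, 57, 43, 40, 40, 39, 39, 41, 44, 55, 64, 60, 52, 47, 48, 56, 64, 66, 68, 69, 74, 86, 119] [138, 139, 139, 138, 136, 127, 115, 118, 105, 68, 50, 48, 48, 48, 49, 53, 70, 84, 78, 64, 59, 72, 100, 122, 128, 131, 135, 141, 150, 174]
396 v198-228 [102, 102, 102, 95, 77, 65, 60, 48, 39, 38, 39, 40, 39, 43, 52, 70, 85, 66, 47, 46, 54, 63, 67, 68, 69, 71, 79, 108, 147, 162] [135, 135, 136, 129, 117, 118, 112, 80, 53, 46, 48, 48, 48, 50, 59, 79, 96, 76, 58, 65, 93, 120, 129, 132, 
[... 857 characters left out ...]
 76, 8, 9, 4, 18, 21, 46, 131, 198, 209, 147, 38, 26, 26, 69, 97, 101, 98, 103, 103, 109, 108] [13, 45, 68, 79, 87, 95, 103, 110, 77, 10, 9, 6, 16, 22, 39, 112, 186, 203, 142, 37, 23, 25, 71, 97, 99, 95, 98, 100, 103, 106]
sc 160 u408-432 [64, 65, 62, 59, 59, 63, 57, 57, 36, 10, 2, 10, 12, 19, 16, 15, 15, 16, 21, 21, 24, 10, 21, 51, 71, 78, 99, 102, 98, 91] [3, 12, 8, 0, 3, 13, 4, 2, 2, 13, 5, 12, 13, 17, 17, 16, 18, 21, 15, 5, 13, 0, 20, 50, 69, 76, 98, 100, 97, 89]
sc 166 u408-432 [62, 57, 59, 58, 54, 53, 41, 23, 5, 6, 7, 0, 15, 14, 25, 26, 12, 9, 6, 18, 16, 11, 13, 10, 6, 10, 11, 2, 11, 6] [7, 2, 5, 6, 4, 15, 5, 6, 6, 6, 5, 0, 18, 19, 22, 19, 4, 5, 2, 10, 13, 7, 12, 5, 7, 7, 4, 3, 12, 10]
```

Run:
```python
from h import *
from tg import *
t=np.load("pics/top0.npy").astype(np.float32)
a=np.array([-np.sin(np.radians(12.4)),np.cos(np.radians(12.4))]);n=np.array([a[1],-a[0]]);c=np.array([.4834,-.29885])
g=np.arange(-115,96,3.)
for off in(-24,-20,18,22):
    P=np.c_[c+np.outer(g/1e3,a)+n*off/1e3,np.full(len(g),.055)];uv=proj("top",P).astype(np.float32)
    b=cv2.remap(t,uv[:,:1],uv[:,1:],cv2.INTER_LINEAR)[:,0]
    x=(b[:,0]-b[:,2]).astype(int)
    print(off);print([(int(k),int(v),int(r)) for k,v,r in zip(g,x,b[:,1]) if k<-80 or k>60])
o=np.array(status.get_obs()["position"])[:2]-c;print("TCP along",o@a*1e3,"normal",o@n*1e3)
```

```text
-24
[(-115, 51, 140), (-112, 55, 182), (-109, 54, 196), (-106, 54, 199), (-103, 55, 196), (-100, 57, 182), (-97, 56, 148), (-94, 63, 111), (-91, 67, 97), (-88, 68, 96), (-85, 67, 95), (-82, 68, 94), (62, 66, 92), (65, 67, 92), (68, 64, 90), (71, 55, 81), (74, 43, 68), (77, 40, 66), (80, 40, 85), (83, 46, 140), (86, 56, 189), (89, 53, 201), (92, 53, 201), (95, 53, 201)]
-20
[(-115, 53, 153), (-112, 54, 186), (-109, 54, 198), (-106, 54, 199), (-103, 56, 195), (-100, 57, 182), (-97, 56, 149), (-94, 61, 111), (-91, 66, 95), (-88, 67, 93), (-85, 67, 93), (-82, 67, 93), (62, 63, 88), (65, 62, 88), (68, 59, 85), (71, 51, 75), (74, 41, 65), (77, 38, 64), (80, 40, 87), (83, 47, 141), (86, 54, 187), (89, 53, 199), (92, 53, 201), (95, 53, 202)]
18
[(-115, 56, 194), (-112, 56, 196), (-109, 54, 198), (-106, 54, 200), (-103, 54, 201), (-100, 56, 192), (-97, 57, 158), (-94, 63, 122), (-91, 68, 104), (-88, 68, 100), (-85, 68, 96), (-82, 67, 94), (62, 68, 93), (65, 68, 93), (68, 65, 90), (71, 56, 80), (74, 45, 68), (77, 40, 64), (80, 36, 64), (83, 25, 59), (86, 13, 49), (89, 7, 45), (92, 7, 45), (95, 7, 45)]
22
[(-115, 56, 195), (-112, 55, 196), (-109, 54, 199), (-106, 54, 201), (-103, 55, 200), (-100, 56, 190), (-97, 58, 154), (-94, 63, 111), (-91, 68, 95), (-88, 68, 93), (-85, 69, 93), (-82, 69, 93), (62, 66, 91), (65, 65, 89), (68, 63, 86), (71, 53, 75), (74, 42, 65), (77, 37, 61), (80, 32, 58), (83, 18, 52), (86, 8, 46), (89, 7, 44), (92, 7, 44), (95, 6, 44)]
TCP along -0.09251647868230298 normal 0.6184354612556975
```

The cradle's centre lies 12.5 mm further along the slot (measured ends −97 and +72 mm, length 169 mm). I'll shift along the slot and descend to just above it.

>>> play_rows(plan=[0,0,0,-0.006,0,0,0.1,0,0,0,-0.013,0,0.01,0.1,0,0,0,-0.013,0,0.025,0.1,0,0,0,-0.013,0,0.045,0.1,0,0,0,-0.013,0,0.06,0.1,0,0,0,-0.013,0,0.072,0.1,0,0,0,-0.013,0,0.078,0.1,0,0,0,-0.013,0,0.078,0.1,0,0,0,-0.013,0,0.078,0.1])

```text
clock: 20.75
position: [0.4866, -0.3125, 0.1434]
ee_rot: [0.627, 0.779, 0.0, 0.0]
ft_force: [-0.5, -0.7, -1.6]
grip_width: 0.214
grasp_force: 40.0
```

Run:
```python
from h import *
from tg import *
from workcell import viewer
st();a=np.array([-np.sin(np.radians(12.4)),np.cos(np.radians(12.4))]);n=np.array([a[1],-a[0]]);c=np.array([.4834,-.29885])
o=np.array(status.get_obs()["position"])[:2]-c;print("TCP along",o@a*1e3,"normal",o@n*1e3)
s=viewer.camera("scene").astype(int)
R0=Ro.from_quat(status.get_obs()["ee_rot"]);p=np.array(status.get_obs()["position"])
for k in((75,9.5,-16.6),(75,-9.5,-16.6),(75,9.5,83.4),(75,-9.5,83.4)): print(proj("scene",p+R0.apply(np.array(k)/1e3))[0].round(1))
for q in(12.5,-12.5): print("slot edge +y end",proj("scene",np.r_[c+a*.072+n*q/1e3,.055])[0].round(1))
for v in(174,178,182,186,190,194): print(v,s[v,305:345,0].tolist())
```

```text
{'clock': 20.75, 'position': [0.4866, -0.3125, 0.1434], 'ft_force': [-0.5194, -0.6879, -1.6337], 'torque': [0.0447, -0.0553, -0.0756], 'grip_width': 0.214, 'grasp_force': 40.0243, 'joint_pos': [0.7945, 0.3322, -0.362, 1.6982, 0.1272, 1.1335, 0.6129]} headings x [-0.214  0.977 -0.   ] z [ 0.001  0.    -1.   ]
TCP along -14.021167381902298 normal 0.23449228034017164
[313.2 163.3]
[318.3 164. ]
[312.7 187.6]
[317.6 188.3]
slot edge +y end [311.2 190. ]
slot edge +y end [317.7 191. ]
174 [185, 186, 186, 183, 173, 161, 149, 148, 114, 36, 11, 15, 8, 14, 23, 18, 18, 20, 20, 24, 91, 111, 101, 103, 102, 107, 112, 94, 84, 74, 21, 13, 3, 12, 5, 1, 7, 11, 5, 4]
178 [20, 15, 26, 31, 90, 132, 133, 124, 77, 17, 3, 3, 11, 18, 15, 26, 15, 22, 96, 114, 100, 99, 104, 107, 110, 97, 92, 72, 78, 79, 35, 0, 8, 0, 2, 7, 2, 0, 8, 8]
182 [18, 18, 10, 18, 16, 12, 12, 10, 14, 21, 1, 0, 5, 14, 17, 17, 25, 34, 78, 97, 101, 104, 105, 104, 92, 93, 90, 124, 171, 186, 188, 188, 183, 180, 185, 181, 169, 153, 139, 125]
186 [26, 20, 14, 12, 16, 13, 7, 35, 40, 16, 4, 6, 11, 15, 16, 46, 84, 99, 97, 105, 110, 99, 91, 92, 87, 119, 164, 183, 182, 184, 184, 185, 188, 186, 185, 184, 180, 186, 182, 181]
190 [10, 11, 13, 9, 15, 12, 12, 8, 65, 79, 51, 27, 18, 46, 81, 95, 99, 105, 107, 93, 92, 92, 88, 117, 161, 186, 183, 188, 190, 189, 190, 187, 186, 188, 186, 186, 187, 191, 188, 191]
194 [18, 20, 18, 15, 11, 7, 6, 50, 55, 25, 13, 11, 19, 48, 63, 62, 66, 80, 86, 93, 90, 98, 155, 187, 189, 187, 188, 189, 187, 186, 184, 186, 185, 184, 185, 185, 185, 184, 184, 181]
```

>>> play_rows(plan=[0,0,0,0.001,0.0005,0,0.1,0,0,0,0.001,0.0005,0.003,0.1,0,0,0,0.001,0.0005,0.006,0.1,0,0,0,0.001,0.0005,0.009,0.1,0,0,0,0.001,0.0005,0.012,0.1,0,0,0,0.001,0.0005,0.012,0.1])

```text
clock: 21.55
position: [0.4864, -0.3112, 0.1304]
ee_rot: [0.627, 0.779, 0.0, -0.0]
ft_force: [-0.6, 0.4, -1.9]
grip_width: 0.211
grasp_force: 40.0
```

The panel has entered the slot without contact.

>>> play_rows(plan=[0,0,0,0,0,0.003,0.1,0,0,0,0,0,0.006,0.1,0,0,0,0,0,0.009,0.1,0,0,0,0,0,0.012,0.1,0,0,0,0,0,0.012,0.1])

```text
clock: 22.18
position: [0.4864, -0.3112, 0.1184]
ee_rot: [0.627, 0.779, 0.0, -0.0]
ft_force: [-0.2, 0.3, -0.8]
grip_width: 0.212
grasp_force: 40.0
```

>>> play_rows(plan=[0,0,0,0,0,0.003,0.1,0,0,0,0,0,0.006,0.1,0,0,0,0,0,0.009,0.1,0,0,0,0,0,0.012,0.1,0,0,0,0,0,0.012,0.1])

```text
clock: 22.8
position: [0.4864, -0.3111, 0.1064]
ee_rot: [0.627, 0.779, 0.0, -0.0]
ft_force: [-0.5, 0.1, -1.7]
grip_width: 0.215
grasp_force: 40.0
```

>>> play_rows(plan=[0,0,0,0,0,0.002,0.1,0,0,0,0,0,0.004,0.1,0,0,0,0,0,0.0055,0.1,0,0,0,0,0,0.0055,0.1])

```text
clock: 23.3
position: [0.4865, -0.3112, 0.1011]
ee_rot: [0.627, 0.779, 0.0, -0.0]
ft_force: [-0.9, -0.1, -2.2]
grip_width: 0.216
grasp_force: 40.0
```

>>> play_rows(plan=[0,0,0,0,0,0.001,0.1,0,0,0,0,0,0.002,0.1,0,0,0,0,0,0.002,0.1])

```text
clock: 23.68
position: [0.4865, -0.3112, 0.0991]
ee_rot: [0.627, 0.779, 0.0, -0.0]
ft_force: [-0.4, -0.3, -1.7]
grip_width: 0.211
grasp_force: 40.0
```

>>> play_rows(plan=[0,0,0,0,0,0.0005,0.1,0,0,0,0,0,0.001,0.1,0,0,0,0,0,0.001,0.1])

```text
clock: 24.05
position: [0.4866, -0.3112, 0.0982]
ee_rot: [0.627, 0.779, 0.0, -0.0]
ft_force: [0.0, 0.5, -0.4]
grip_width: 0.212
grasp_force: 40.0
```

>>> play_rows(plan=[0,0,0,0,0,0.0003,0.1,0,0,0,0,0,0.0006,0.1,0,0,0,0,0,0.0006,0.1])

```text
clock: 24.42
position: [0.4866, -0.3112, 0.0977]
ee_rot: [0.627, 0.779, 0.0, -0.0]
ft_force: [-0.8, 1.1, 0.3]
grip_width: 0.215
grasp_force: 40.3
```

Seated on the rubber bed. Release slowly.

>>> play_rows(plan=[0,0,0,0,0,0,0.21,0,0,0,0,0,0,0.23,0,0,0,0,0,0,0.26,0,0,0,0,0,0,0.3,0,0,0,0,0,0,0.4,0,0,0,0,0,0,0.5,0,0,0,0,0,0,0.7,0,0,0,0,0,0,0.7])

```text
clock: 25.42
position: [0.4866, -0.3112, 0.0976]
ee_rot: [0.627, 0.779, 0.0, -0.0]
ft_force: [0.6, 0.3, -0.2]
grip_width: 0.702
grasp_force: 0.0
```

>>> play_rows(plan=[0,0,0,0,0,-0.01,0.7,0,0,0,0,0,-0.025,0.7,0,0,0,0,0,-0.045,0.7,0,0,0,0,0,-0.075,0.7,0,0,0,0,0,-0.11,0.7,0,0,0,0,0,-0.15,0.7,0,0,0,0.04,-0.03,-0.17,0.7,0,0,0,0.1,-0.04,-0.18,0.7,0,0,0,0.15,-0.05,-0.18,0.7,0,0,0,0.2,-0.05,-0.18,0.7,0,0,0,0.25,-0.05,-0.18,0.7,0,0,0,0.25,-0.05,-0.18,0.7,0,0,0,0.25,-0.05,-0.18,0.7])

```text
clock: 27.05
position: [0.3842, -0.0782, 0.2786]
ee_rot: [0.627, 0.779, 0.0, 0.001]
ft_force: [-0.7, -0.0, -0.6]
grip_width: 0.698
grasp_force: 0.0
```

Run:
```python
from h import *
from tg import *
from workcell import viewer
st();t=viewer.camera("top");s=viewer.camera("scene");np.save("pics/top2.npy",t)
t=t.astype(np.float32)
a=np.array([-np.sin(np.radians(12.4)),np.cos(np.radians(12.4))]);n=np.array([a[1],-a[0]]);c=np.array([.4834,-.29885])-a*.0125
def prof(g,f,z):
    P=np.array([np.r_[f(k),z] for k in g]);uv=proj("top",P).astype(np.float32)
    return cv2.remap(t,uv[:,:1],uv[:,1:],cv2.INTER_LINEAR)[:,0,0].astype(int).tolist()
for al in(-60,-30,0,30,60): print("across z=.115 al",al,prof(range(-24,25,2),lambda k:c+a*al/1e3+n*k/1e3,.115))
print("along z=.115 n=0 -95..-55",prof(range(-95,-54,2),lambda k:c+a*k/1e3,.115))
print("along n=8 -95..-55",prof(range(-95,-54,2),lambda k:c+a*k/1e3+n*.008,.115))
print("along n=0 55..95",prof(range(55,96,2),lambda k:c+a*k/1e3,.115))
for n_ in("top","scene"):
    A=np.load(f"pics/{n_}0.npy").astype(int);B=(t if n_=="top" else s).astype(int);m=(np.abs(A-B).max(2)>40).astype(np.uint8)
    k,_,S,ce=cv2.connectedComponentsWithStats(m);print(n_,[(S[i][:5].tolist()) for i in range(1,k) if S[i][4]>25])
```

```text
{'clock': 27.05, 'position': [0.3842, -0.0782, 0.2786], 'ft_force': [-0.7497, -0.0406, -0.5743], 'torque': [-0.0095, -0.0215, -0.0126], 'grip_width': 0.6977, 'grasp_force': 0.0, 'joint_pos': [0.7114, -0.2044, -0.5362, 1.9374, -0.1055, 1.38, 0.4206]} headings x [-0.215  0.977 -0.001] z [ 0.001 -0.001 -1.   ]
across z=.115 al -60 [150, 152, 157, 162, 169, 179, 163, 131, 88, 63, 51, 48, 47, 48, 51, 63, 90, 120, 145, 153, 156, 156, 155, 157, 161]
across z=.115 al -30 [133, 133, 130, 122, 103, 83, 67, 60, 56, 53, 51, 50, 50, 49, 49, 52, 60, 72, 81, 86, 88, 88, 89, 89, 91]
across z=.115 al 0 [133, 131, 127, 121, 109, 95, 82, 72, 64, 57, 54, 52, 51, 51, 51, 55, 61, 75, 82, 87, 87, 88, 88, 88, 91]
across z=.115 al 30 [130, 128, 125, 118, 110, 102, 90, 76, 63, 57, 54, 53, 52, 51, 52, 54, 62, 72, 82, 87, 87, 87, 87, 87, 88]
across z=.115 al 60 [185, 174, 163, 151, 139, 129, 125, 125, 126, 125, 124, 122, 125, 126, 129, 130, 131, 131, 129, 127, 126, 124, 122, 119, 115]
along z=.115 n=0 -95..-55 [45, 62, 89, 120, 133, 147, 165, 193, 207, 213, 210, 188, 149, 99, 66, 51, 47, 47, 48, 49, 49]
along n
[... 865 characters left out ...]
5, 60], [298, 29, 24, 31, 539], [417, 44, 24, 31, 277], [482, 45, 66, 93, 1015], [335, 51, 25, 9, 74], [301, 72, 9, 15, 61], [407, 79, 22, 17, 169], [434, 79, 22, 30, 378], [296, 94, 47, 63, 1333], [408, 95, 15, 31, 305], [489, 102, 17, 6, 76], [433, 113, 14, 4, 33], [411, 117, 90, 112, 4223], [424, 147, 5, 17, 41], [290, 169, 16, 8, 80], [313, 170, 15, 22, 172], [186, 184, 38, 22, 471], [399, 185, 10, 32, 190], [248, 194, 17, 9, 72], [431, 209, 6, 24, 71], [436, 213, 29, 40, 356], [247, 215, 68, 38, 752], [207, 221, 36, 51, 955], [399, 222, 5, 17, 65], [340, 231, 14, 10, 76], [421, 231, 10, 8, 44], [356, 238, 14, 5, 35], [187, 258, 11, 14, 89], [181, 268, 11, 11, 36], [348, 274, 21, 7, 70]]
```

The panel stands upright in the slot, but its −y end reads about 6 mm short of centred. I'll clear the view and measure both ends.

>>> play_rows(plan=[0,0,0,0.05,0.01,0,0.7,0,0,0,0.1,0.03,0,0.7,0,0,0,0.15,0.05,0,0.7,0,0,0,0.2,0.06,0,0.7,0,0,0,0.23,0.08,0,0.7,0,0,0,0.23,0.08,0,0.7,0,0,0,0.23,0.08,0,0.7])

```text
clock: 28.02
position: [0.4132, 0.1628, 0.2777]
ee_rot: [0.627, 0.779, 0.0, -0.001]
ft_force: [0.5, -0.5, -0.5]
grip_width: 0.699
grasp_force: 0.0
```

Run:
```python
from h import *
from tg import *
from workcell import viewer
st();t=viewer.camera("top").astype(np.float32)
a=np.array([-np.sin(np.radians(12.4)),np.cos(np.radians(12.4))]);n=np.array([a[1],-a[0]]);c=np.array([.4834,-.29885])-a*.0125
def prof(g,m,z):
    P=np.array([np.r_[c+a*k/1e3+n*m/1e3,z] for k in g]);uv=proj("top",P).astype(np.float32)
    return cv2.remap(t,uv[:,:1],uv[:,1:],cv2.INTER_LINEAR)[:,0,0].astype(int).tolist()
for m in(-4,0,4):
    print(m,"-y",list(zip(range(-85,-60,2),prof(range(-85,-60,2),m,.115))))
    print(m,"+y top",list(zip(range(60,115,3),prof(range(60,115,3),m,.115))))
for m in(-20,20): print("wood",m,list(zip(range(-94,-76,2),prof(range(-94,-76,2),m,.055))))
for al in(-55,0,50):
    P=np.array([np.r_[c+a*al/1e3+n*k/1e3,.115] for k in range(-20,21,2)]);uv=proj("top",P).astype(np.float32);print("across",al,cv2.remap(t,uv[:,:1],uv[:,1:],1)[:,0,0].astype(int).tolist())
```

```text
{'clock': 28.025, 'position': [0.4132, 0.1628, 0.2777], 'ft_force': [0.4705, -0.5225, -0.4548], 'torque': [0.0197, -0.0186, 0.0255], 'grip_width': 0.6986, 'grasp_force': 0.0, 'joint_pos': [0.5317, -0.0688, -0.946, 1.8175, -0.0583, 1.3651, -0.1865]} headings x [-0.213  0.977  0.001] z [-0.001  0.001 -1.   ]
-4 -y [(-85, 173), (-83, 176), (-81, 192), (-79, 207), (-77, 217), (-75, 211), (-73, 189), (-71, 149), (-69, 100), (-67, 70), (-65, 54), (-63, 53), (-61, 52)]
-4 +y top [(60, 51), (63, 50), (66, 50), (69, 50), (72, 50), (75, 50), (78, 53), (81, 54), (84, 54), (87, 51), (90, 48), (93, 46), (96, 45), (99, 48), (102, 57), (105, 79), (108, 131), (111, 186), (114, 203)]
0 -y [(-85, 150), (-83, 167), (-81, 196), (-79, 210), (-77, 217), (-75, 214), (-73, 191), (-71, 152), (-69, 102), (-67, 67), (-65, 52), (-63, 48), (-61, 48)]
0 +y top [(60, 50), (63, 50), (66, 49), (69, 49), (72, 49), (75, 49), (78, 48), (81, 47), (84, 46), (87, 45), (90, 46), (93, 46), (96, 46), (99, 50), (102, 60), (105, 74), (108, 110), (111, 133), (114, 119)]
4 -y [(-85, 135), (-83, 173), (-81, 202), (-79, 217), (-77, 218), (-75, 212), (-73, 197), (-71, 154), (-69, 111), (-67, 73), (-65, 59), (-63, 55), (-61, 53)]
4 +y top [(60, 51), (63, 50), (66, 50), (69, 50), (72, 51), (75, 50), (78, 48), (81, 49), (84, 50), (87, 51), (90, 52), (93, 56), (96, 60), (99, 62), (102, 70), (105, 79), (108, 90), (111, 82), (114, 61)]
wood -20 [(-94, 222), (-92, 221), (-90, 217), (-88, 209), (-86, 197), (-84, 170), (-82, 150), (-80, 138), (-78, 136)]
wood 20 [(-94, 222), (-92, 222), (-90, 221), (-88, 217), (-86, 198), (-84, 173), (-82, 152), (-80, 139), (-78, 128)]
across -55 [134, 135, 140, 144, 135, 103, 74, 56, 50, 49, 48, 49, 50, 62, 82, 112, 124, 125, 121, 115, 110]
across 0 [130, 124, 110, 96, 82, 72, 63, 55, 52, 51, 50, 50, 50, 53, 60, 74, 83, 88, 88, 89, 89]
across 50 [125, 119, 108, 102, 96, 83, 67, 55, 50, 50, 50, 50, 50, 53, 60, 72, 82, 87, 87, 87, 86]
```

The panel is about 4.5 mm off towards +y (inset 14.3 mm at the −y end instead of 10). There is plenty of time, so I'll regrip and correct it.

```bash
python3 -c "
from tg import *
for p in([.40,-.08,.28],[.4866,-.3112,.28],[.4866,-.3112,.16],[.4866,-.3112,.0978]): d(p,R(102.4))"
```

```text
[-0.0, -0.0, -0.1, -0.2342, -0.0644, -0.0024]
[-0.0, -0.0, -0.1, -0.4786, -0.0289, -0.0026]
[-0.0, -0.0, -0.1, -0.4786, -0.0288, 0.1174]
[-0.0, -0.0, -0.1, -0.4787, -0.0288, 0.1796]
```

>>> play_rows(plan=[0,0,0,-0.05,-0.015,-0.002,0.7,0,0,0,-0.1,-0.03,-0.002,0.7,0,0,0,-0.15,-0.045,-0.002,0.7,0,0,0,-0.2,-0.06,-0.002,0.7,0,0,0,-0.25,-0.062,-0.002,0.7,0,0,0,-0.3,-0.055,-0.002,0.7,0,0,0,-0.35,-0.048,-0.002,0.7,0,0,0,-0.4,-0.041,-0.002,0.7,0,0,0,-0.45,-0.033,-0.002,0.7,0,0,-0.1,-0.4787,-0.0288,0.01,0.7,0,0,-0.1,-0.4787,-0.0288,0.05,0.7,0,0,-0.1,-0.4787,-0.0288,0.09,0.7,0,0,-0.1,-0.4787,-0.0288,0.11,0.7,0,0,-0.1,-0.4787,-0.0288,0.11,0.7,0,0,-0.1,-0.4787,-0.0288,0.11,0.7])

```text
clock: 29.95
position: [0.4874, -0.3106, 0.1688]
ee_rot: [0.626, 0.779, 0.0, 0.001]
ft_force: [0.1, 0.1, 0.6]
grip_width: 0.699
grasp_force: 0.0
```

```bash
python3 -c "
from tg import *
st();d([.4866,-.3112,.0978],R(102.4))"
```

```text
{'clock': 29.95, 'position': [0.4874, -0.3106, 0.1688], 'ft_force': [0.0692, 0.0601, 0.5656], 'torque': [-0.0047, -0.0155, 0.0037], 'grip_width': 0.699, 'grasp_force': 0.0, 'joint_pos': [0.8407, 0.3145, -0.4213, 1.6702, 0.1368, 1.1848, 0.6032]} headings x [-0.215  0.977 -0.001] z [ 0.001 -0.    -1.   ]
[0.1, 0.0, 0.0, -0.0003, -0.001, 0.071]
```

>>> play_rows(plan=[0,0,0,0,-0.001,0.02,0.7,0,0,0,0,-0.001,0.04,0.7,0,0,0,0,-0.001,0.058,0.7,0,0,0,0,-0.001,0.068,0.7,0,0,0,0,-0.001,0.071,0.7,0,0,0,0,-0.001,0.071,0.5,0,0,0,0,-0.001,0.071,0.35,0,0,0,0,-0.001,0.071,0.3,0,0,0,0,-0.001,0.071,0.27,0,0,0,0,-0.001,0.071,0.25,0,0,0,0,-0.001,0.071,0.24], squeeze=30)

```text
clock: 31.32
position: [0.4865, -0.3099, 0.0967]
ee_rot: [0.626, 0.78, 0.0, -0.0]
ft_force: [-1.1, -0.2, 0.7]
grip_width: 0.238
grasp_force: 0.0
```

>>> play_rows(plan=[0,0,0,0,0,0,0.23,0,0,0,0,0,0,0.22,0,0,0,0,0,0,0.1,0,0,0,0,0,0,0.1])

```text
clock: 31.82
position: [0.4864, -0.3099, 0.0966]
ee_rot: [0.626, 0.78, 0.0, -0.0]
ft_force: [-0.0, -0.2, 0.8]
grip_width: 0.215
grasp_force: 30.5
```

>>> play_rows(plan=[0,0,0,0,0,-0.002,0.1,0,0,0,0,0,-0.004,0.1,0,0,0,-0.0015,0,-0.005,0.1,0,0,0,-0.003,0,-0.005,0.1,0,0,0,-0.0045,0,-0.005,0.1,0,0,0,-0.0045,0,-0.005,0.1,0,0,0,-0.0045,0,-0.003,0.1,0,0,0,-0.0045,0,-0.0015,0.1,0,0,0,-0.0045,0,-0.0005,0.1,0,0,0,-0.0045,0,0,0.1,0,0,0,-0.0045,0,0,0.1])

```text
clock: 33.2
position: [0.4874, -0.3143, 0.0967]
ee_rot: [0.626, 0.78, 0.0, -0.0]
ft_force: [-1.1, 0.9, -0.4]
grip_width: 0.219
grasp_force: 30.5
```

>>> play_rows(plan=[0,0,0,0,0,0.0003,0.1,0,0,0,0,0,0.0003,0.1])

```text
clock: 33.45
position: [0.4875, -0.3143, 0.0964]
ee_rot: [0.626, 0.78, 0.0, -0.0]
ft_force: [-1.3, 0.6, 0.9]
grip_width: 0.215
grasp_force: 30.6
```

>>> play_rows(plan=[0,0,0,0,0,0,0.21,0,0,0,0,0,0,0.23,0,0,0,0,0,0,0.26,0,0,0,0,0,0,0.3,0,0,0,0,0,0,0.4,0,0,0,0,0,0,0.5,0,0,0,0,0,0,0.7,0,0,0,0,0,0,0.7])

```text
clock: 34.45
position: [0.4875, -0.3143, 0.0963]
ee_rot: [0.626, 0.78, 0.0, -0.0]
ft_force: [-0.4, 1.3, 0.1]
grip_width: 0.698
grasp_force: 0.0
```

>>> play_rows(plan=[0,0,0,0,0,-0.01,0.7,0,0,0,0,0,-0.025,0.7,0,0,0,0,0,-0.045,0.7,0,0,0,0,0,-0.075,0.7,0,0,0,0,0,-0.11,0.7,0,0,0,0,0,-0.15,0.7,0,0,0,0.05,-0.02,-0.18,0.7,0,0,0,0.1,-0.04,-0.18,0.7,0,0,0,0.15,-0.05,-0.18,0.7,0,0,0,0.2,-0.06,-0.18,0.7,0,0,0,0.26,-0.06,-0.18,0.7,0,0,0,0.32,-0.05,-0.18,0.7,0,0,0,0.38,-0.04,-0.18,0.7,0,0,0,0.44,-0.03,-0.18,0.7,0,0,0,0.47,-0.03,-0.18,0.7,0,0,0,0.47,-0.03,-0.18,0.7,0,0,0,0.47,-0.03,-0.18,0.7])

```text
clock: 36.58
position: [0.3566, 0.1375, 0.277]
ee_rot: [0.626, 0.78, 0.0, 0.0]
ft_force: [0.4, 0.2, -0.3]
grip_width: 0.701
grasp_force: 0.0
```

Run:
```python
from h import *
from tg import *
from workcell import viewer
st();t=viewer.camera("top").astype(np.float32)
a=np.array([-np.sin(np.radians(12.4)),np.cos(np.radians(12.4))]);n=np.array([a[1],-a[0]]);c=np.array([.4834,-.29885])-a*.0125
def prof(g,m,z):
    P=np.array([np.r_[c+a*k/1e3+n*m/1e3,z] for k in g]);uv=proj("top",P).astype(np.float32)
    return cv2.remap(t,uv[:,:1],uv[:,1:],cv2.INTER_LINEAR)[:,0,0].astype(int).tolist()
for m in(-4,0,4): print(m,"-y",list(zip(range(-85,-60,2),prof(range(-85,-60,2),m,.115))))
for al in(-55,0,50):
    P=np.array([np.r_[c+a*al/1e3+n*k/1e3,.115] for k in range(-20,21,2)]);uv=proj("top",P).astype(np.float32);print("across",al,cv2.remap(t,uv[:,:1],uv[:,1:],1)[:,0,0].astype(int).tolist())
```

```text
{'clock': 36.575, 'position': [0.3566, 0.1375, 0.277], 'ft_force': [0.3789, 0.2308, -0.3488], 'torque': [-0.0169, -0.0029, -0.0267], 'grip_width': 0.7011, 'grasp_force': 0.0, 'joint_pos': [0.64, -0.3083, -0.9078, 1.9443, -0.2449, 1.3952, 0.0168]} headings x [-0.216  0.976 -0.   ] z [ 0.001 -0.    -1.   ]
-4 -y [(-85, 173), (-83, 176), (-81, 191), (-79, 201), (-77, 195), (-75, 150), (-73, 105), (-71, 64), (-69, 54), (-67, 53), (-65, 53), (-63, 52), (-61, 50)]
0 -y [(-85, 150), (-83, 167), (-81, 196), (-79, 201), (-77, 183), (-75, 140), (-73, 93), (-71, 62), (-69, 48), (-67, 48), (-65, 48), (-63, 48), (-61, 48)]
4 -y [(-85, 136), (-83, 173), (-81, 200), (-79, 209), (-77, 184), (-75, 142), (-73, 93), (-71, 64), (-69, 54), (-67, 53), (-65, 54), (-63, 54), (-61, 53)]
across -55 [134, 134, 135, 132, 118, 91, 68, 54, 50, 49, 49, 49, 49, 53, 60, 74, 84, 90, 91, 92, 92]
across 0 [130, 123, 112, 102, 93, 77, 64, 55, 51, 50, 50, 49, 49, 52, 59, 73, 83, 88, 88, 89, 89]
across 50 [125, 118, 105, 97, 90, 80, 66, 56, 51, 51, 50, 50, 50, 53, 61, 73, 82, 87, 87, 87, 86]
```

The −y end now reads −75 mm, so the panel is centred, upright and released.

```bash
python3 -c "
from workcell import manip
print(manip.hand_in())"
```

```text
the job is handed in; nothing more can be done
None
```

The panel came out of the rack in the order asked and is standing fully down, centred to about 1 mm and released in the cradle slot. I regripped it once to correct a 4.5 mm offset, saw no force reading above about 7 N, and handed the job in at 36.6 s.

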